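# Raise the twist-lock recipe-card stand

### The arm

A 6-joint arm with a two-finger parallel gripper is mounted at the origin on a cart in front of the work surface, level with it; the furniture and walls round the work are solid. World frame = base frame: x ahead of the robot, y to its left, z up, the work surface at z = 0. Lengths are in m, angles in rad, forces in N, time in s.
With the tool pointing down it reaches from about 0.275 to 0.825 m from the base axis. Payload 4.9 kg.
Tool frame: the origin (TCP) lies midway between the tips of the shut fingers; the grasp point (between the pads) lies 19 mm behind it (bot.grip_depth is the distance from the TCP to the grasp point, in m); z points along the fingers, y is the line along which they close (so a half turn about z gives the same grasp; the last joint's range is limited). The gripper opens to 85 mm and grips with 20 to 120 N. Pads are 22 mm wide; open, the fingers measure 114 mm over their backs; the gripper's body (76 mm by 85 mm) begins 54 mm behind the grasp point. The pads swing forward as they close: fully open they stand 13 mm farther back than shut.
Start: joints at [-1.236, 0.326, -0.193, 1.052, 0, 1.437], TCP at [0.249, -0.491, 0.231] pointing down, gripper open.
Joint ranges: [-2.65, 2.65], [-0.97, 1.79], [-1.3, 1.35], [-1.93, 2.1], [-1.47, 1.37], [-3.14, 3.14]. Speed limits (rad/s): [2.57, 2.57, 3.14, 3.14, 3.14, 3.14].

### API

Orientations are given as a unit quaternion [w, x, y, z].
In Python, from cell import bot gives the robot as it stands. Calls block until the motion is done:
- bot.move_pose(position, orientation): joint-space move of the TCP to a pose.
- bot.move_linear(position, speed=0.15, rotation=None, until_force=None): straight line of the TCP; rotation=None keeps the orientation; speed is the mean speed in m/s. With until_force (N) it stops when the force on the tool has changed by that much, and returns True; else False.
- bot.goto_joints(angles): joint-space move.
- bot.set_gripper(opening, grasp_force=None): opening from 0.0 (shut) to 1.0 (fully open); grasp_force is the grip in N (None keeps the last); returns when the fingers have stopped.
- bot.wait(seconds).
- bot.solve_ik(position, orientation): joint angles nearest the present ones, or None.
- bot.camera(name): name is "side" or "top"; returns the picture (420x560x3 uint8, red, green, blue); there is no depth.
- bot.calibration(name): a dict with "mtx" (3x3 intrinsics, pixels), "extrinsics" (4x4, takes a point from world to camera coordinates). Camera axes: x right, y down, z forward; pixel columns grow to the right and rows downward; lengths in m; the calibration is good to about 2 mm. A picture is of the moment at which its call begins. calibration takes no time and is no camera call.
A pose or a line that the arm cannot do raises bot.PlanningError and nothing moves.
- bot.close_job(): hands the job in; it is judged then, once.
Trained networks look in the newest picture that a camera, given by its name, has taken for a name from the list of things; names that differ only in an ending like _2 or _b are one class to them, and where a whole thing is asked for, a point or a joint stands for the part that bears it (a point fixed in the world has none). Each returns a list of dicts, best first, with "confidence" (0 to 1); they miss things now and then, are a little off and sometimes report something else, mostly with a low value. They report only what shows in the picture. A call takes as long as a camera call. They do not tell look-alikes from the thing itself.
- bot.search_frame(camera, thing): "bbox" ([left, top, width, height] in pixels, round what is visible of it).
Readings, each from a call of its own:
- bot.read_clock(): time.
- bot.read_joint_positions(): joint angles.
- bot.read_joint_vel(): joint speeds.
- bot.read_joint_efforts(): joint torques, N m.
- bot.read_position(): TCP position.
- bot.read_tool_rot(): TCP orientation.
- bot.read_ft_force(): force on the tool from outside, world axes, zero at the start.
- bot.read_moment(): the same for the moment, N m.
- bot.read_gripper_width(): opening from 0.0 (shut) to 1.0 (fully open).
- bot.read_finger_force(): force on a finger pad.
Only numpy, scipy, OpenCV 4.12 (cv2) and the standard library are available. Lean on these libraries where they do the work, as an engineer would, in place of code of your own. Each camera call takes 0.05 s, during which the arm holds its last target. There are 200 camera calls.

### The job

Raise the telescopic recipe-card stand to its working height: turn its orange grip counterclockwise (seen from above) to unlock it, draw it gently straight up until you feel the stop, then turn it back clockwise as far as it goes so that it is locked, settle it and let go. Do not force it against its stops, and leave the things around it alone.

Things in the scene. Friction and masses are not known exactly. Their poses are not given: they have to be found in the camera images.
- stand: outer part of the stand, fixed: dark round foot 113 mm across and 14 mm high, upright aluminium tube 53 mm across, ribbed black collar 57 mm across with its top 160 mm above the worktop. Origin: centre of the underside, on the tube's axis; z up. On the collar's top two red marks lie along the stand's x axis (locked), two green marks 60 degrees counterclockwise of them (free)
- grip (a point): centre of the orange grip of the loose inner section (0.22 kg): an upright flat wing 50 mm wide (own x), 16 mm thick (own y), 40 mm tall, on a 16 mm steel rod that runs down into the tube; z up along the rod. At the start it is down and locked: its x is along the stand's x, its centre 188 mm above the worktop. It has about 1.5 mm of sideways play in the collar
- rod_foot (a point): lower end of the inner section's rod, hidden in the tube on a soft buffer (4 mm of give), 170 mm below the grip's centre; z up. Turning: 60 degrees counterclockwise from the locked stop to the free stop, some 3 degrees of play. Locked, it can rise only 2.5 mm; at the free stop it can be drawn up, and turns back no more than about 5 degrees until it is fully up
- collar_top (a point): centre of the collar's top, 160 mm above the worktop. Below it, hidden and at a height that differs every time, sits the locking ring: the grip locks 58 to 86 mm above its start. Drawn up, it meets a sprung stop 5.5 mm above its locked height (2.5 N/mm, 5 mm of give, then hard)
- tube_mid (a point): point on the tube's axis, 90 mm above the worktop. From 3 mm below the touch of the sprung stop upwards (also with the spring lightly pressed) the section can be turned back clockwise 60 degrees to the locked stop, where it sinks by its own weight 2.5 mm behind a lip and is locked. More than 25 N between section and stand counts as forcing
- mustard_jar_mid (a point): middle of a loose jar with a red lid, 66 mm in diameter, 100 mm tall, standing near the stand; to be left alone
- espresso_mug_mid (a point): middle of a loose small white mug standing upside down, 59 x 83 x 55 mm, near the stand; to be left alone
- spice_jar_mid (a point): middle of a loose spice jar with a red cap, 45 mm in diameter, 106 mm tall, near the stand; to be left alone
Things that resemble listed ones, but are neither listed nor needed, are in the scene too. What is meant by the part that bears grip is not brown, turquoise or white, and is the larger of those in its own colour.

How it is judged:
By the outcome, as a careful person would: the job done as asked, in the order asked, and still so for the second after the job is handed in, with the robot touching nothing.
It also fails if it takes over 56 s, if anything falls off the work surface, if the arm or the gripper's body presses on something with over 40 N, if the wrist force passes 120 N, or if a joint passes its speed limit or range.

## Working session

There is one attempt and no reset: what is moved stays moved. The work goes in short steps, each a Python script; the robot and the scene stay as the last script left them, time stands still between calls to the robot, and variables do not carry over. Pictures are saved under pics/ and viewed, at most 10 in all, crops included, and the job is handed in when it is done.

```bash
ls; mkdir -p pics; python3 - <<'E'
from cell import bot
import cv2,numpy as np
for c in("top","side"):
    cv2.imwrite(f"pics/{c}0.png",bot.camera(c)[:,:,::-1])
    k=bot.calibration(c);print(c,np.round(k["mtx"],1).tolist(),np.round(k["extrinsics"],3).tolist())
    for t in("stand","grip","mustard_jar_mid","espresso_mug_mid","spice_jar_mid"):
        print(t,[(np.round(d["bbox"]).tolist(),round(d["confidence"],2)) for d in bot.search_frame(c,t)])
print(bot.read_clock(),bot.read_tool_rot())
E
```

```text
pics
top [[533.3, 0.0, 277.9], [0.0, 533.3, 208.1], [0.0, 0.0, 1.0]] [[-0.015, -1.0, -0.001, 0.053], [-0.995, 0.015, -0.094, 0.515], [0.094, -0.001, -0.996, 1.245], [0.0, 0.0, 0.0, 1.0]]
stand [([251.0, 187.0, 40.0, 48.0], 0.68)]
grip [([207.0, 253.0, 23.0, 18.0], 0.75), ([263.0, 189.0, 13.0, 25.0], 0.73), ([320.0, 190.0, 13.0, 20.0], 0.69), ([154.0, 252.0, 37.0, 14.0], 0.52), ([354.0, 202.0, 20.0, 19.0], 0.49)]
mustard_jar_mid [([306.0, 227.0, 31.0, 30.0], 0.73)]
espresso_mug_mid [([203.0, 187.0, 27.0, 37.0], 0.9)]
spice_jar_mid [([252.0, 243.0, 22.0, 24.0], 0.57)]
side [[379.5, 0.0, 280.6], [0.0, 379.5, 203.4], [0.0, 0.0, 1.0]] [[0.995, 0.102, 0.021, -0.479], [0.085, -0.682, -0.726, 0.072], [-0.06, 0.724, -0.687, 0.93], [0.0, 0.0, 0.0, 1.0]]
stand [([276.0, 180.0, 43.0, 73.0], 0.85)]
grip [([245.0, 138.0, 16.0, 50.0], 0.79), ([255.0, 113.0, 16.0, 66.0], 0.78), ([294.0, 239.0, 21.0, 42.0], 0.74), ([277.0, 259.0, 16.0, 49.0], 0.73), ([290.0, 163.0, 22.0, 23.0], 0.71), ([240.0, 229.0, 32.0, 50.0], 0.28)]
mustard_jar_mid [([238.0, 227.0, 38.0, 51.0], 0.74)]
espresso_mug_mid []
spice_jar_mid [([242.0, 186.0, 22.0, 44.0], 0.8)]
0.6 [1.68513551e-05 9.72652870e-01 2.32263632e-01 1.58448280e-05]
```

```bash
python3 - <<'E'
import cv2,numpy as np
a=cv2.imread("pics/top0.png")[150:300,130:400];b=cv2.imread("pics/side0.png")[90:330,200:380]
a=cv2.resize(a,None,fx=1.65,fy=1.65,interpolation=2)
a=cv2.resize(cv2.imread("pics/top0.png")[160:290,140:390],(500,260),interpolation=2)
b=cv2.resize(b,(300,400),interpolation=2)
o=np.zeros((400,800,3),np.uint8);o[:260,:500]=a;o[:,500:]=b
cv2.imwrite("pics/c0.png",o)
E
```

```text
(no output)
```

View pics/c0.png

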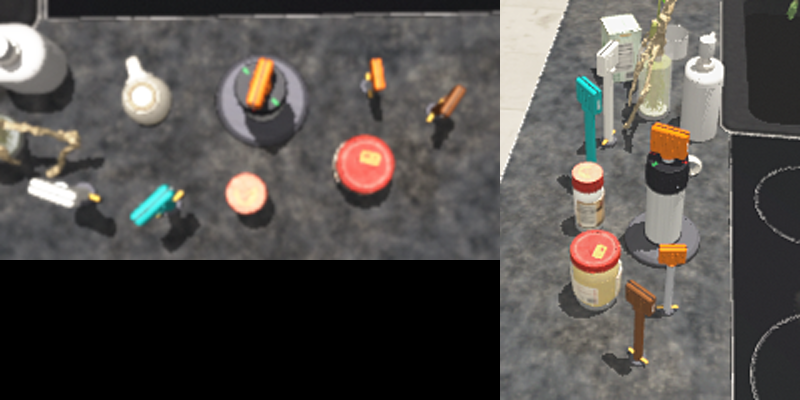

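View pics/side0.png

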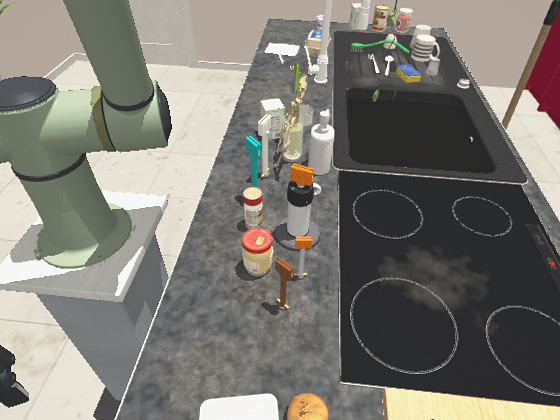

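The top view shows these possible grips:
- large orange wing on the collared stand, about (269,201)
- small orange wing on a thin post, (328,197)
- brown, (362,210)
- turquoise, (217,262)
- white, (166,256)

I choose the large orange one at (269,201), which is (301,175) in the side view. The crop confirms it sits on the black collar with green marks about 60° counterclockwise of the wing. Next I fit its pose.

```bash
cat >h.py <<'E'
from cell import bot
import cv2,numpy as np
from scipy.optimize import minimize
from scipy.spatial.transform import Rotation as R
def proj(c,P):
    k=bot.calibration(c);q=(k["extrinsics"][:3]@np.c_[P,np.ones(len(P))].T);q=np.asarray(k["mtx"])@q;return (q[:2]/q[2]).T
BOX=np.array([[a,b,c] for a in(-.025,.025) for b in(-.008,.008) for c in(-.02,.02)])
def mask(img,roi):
    h=cv2.cvtColor(img,cv2.COLOR_RGB2HSV);m=cv2.inRange(h,(5,150,70),(22,255,255))
    o=np.zeros_like(m);x,y,w,hh=roi;o[y:y+hh,x:x+w]=m[y:y+hh,x:x+w];return o
def fit(masks,x0,fixz=None):
    def cost(p,ret=False):
        z=p[3]*1e-3 if fixz is None else fixz
        P=R.from_euler('z',p[2],degrees=True).apply(BOX)+[p[0]*1e-3,p[1]*1e-3,z]
        t=0
        for c,m in masks.items():
            S=8;h=cv2.convexHull(np.float32(proj(c,P)))
            ys,xs=np.nonzero(cv2.dilate(m,np.ones((15,15))));y0,x0_,y1,x1=ys.min(),xs.min(),ys.max()+1,xs.max()+1
            o=np.zeros(((y1-y0)*S,(x1-x0_)*S),np.uint8)
            cv2.fillConvexPoly(o,np.int32(np.round((h-[x0_-.5,y0-.5])*S*16)),255,shift=4)
            o=cv2.resize(o,(x1-x0_,y1-y0),interpolation=cv2.INTER_AREA)/255.
            t+=np.abs(o-m[y0:y1,x0_:x1]/255.).sum()
        return t
    x0=list(x0)+([] if fixz else [188.]);n=len(x0)
    s=np.vstack([x0]+[np.array(x0)+d for d in np.diag([10,10,12,8][:n])])
    r=minimize(cost,x0,method='Nelder-Mead',options=dict(initial_simplex=s,maxiter=400));return r
def down(yaw): # tool down, tool y axis at angle yaw(deg) in the xy plane
    q=(R.from_euler('z',yaw,degrees=True)*R.from_matrix(np.array([[0,1,0],[1,0,0],[0,0,-1]]).T@np.eye(3))*R.identity())
    # base matrix: x_t=+y, y_t=+x, z_t=-z
    return q.as_quat()[[3,0,1,2]]
E
python3 - <<'E'
from h import *
M={}
for c,roi in(("top",(255,180,30,42)),("side",(284,155,34,40))):
    M[c]=mask(bot.camera(c),roi);print(c,(M[c]>0).sum())
uv=dict(top=(269.5,201.5))
k=bot.calibration("top");E=np.array(k["extrinsics"]);d=E[:3,:3].T@np.linalg.solve(k["mtx"],[269.5,201.5,1]);o=-E[:3,:3].T@E[:3,3]
p=o+d*(.188-o[2])/d[2];print(p)
for y in(-15,-5):
  for z in(.188,None):
    r=fit(M,[p[0]*1e3,p[1]*1e3,y],z);print(np.round(r.x,2),round(r.fun,1))
for c in M:
    r=fit({c:M[c]},[p[0]*1e3,p[1]*1e3,-15],.188);print(c,np.round(r.x,2),round(r.fun,1))
for zz in(.22,.19):
 for add in(0,180):
  for dy in(0,30,60): 
    ya=-15+90+dy+add;q=down(ya);s=bot.solve_ik([p[0],p[1],zz-.019],q);print(zz,ya,None if s is None else np.round(s,2))
print(R.from_quat(np.roll(bot.read_tool_rot(),-1)).as_matrix().round(2).tolist(),R.from_quat(np.roll(down(0),-1)).as_matrix().round(2).tolist(),bot.read_clock())
E
```

```text
top 176
side 414
[0.51473875 0.06246573 0.188     ]
[514.97  61.56 -16.95] 161.2
[514.69  61.96 -17.07 186.64] 156.4
[514.61  61.62 -17.2 ] 161.0
[514.7   61.95 -16.99 186.32] 156.4
top [514.32  62.   -17.13] 87.1
side [515.1   60.16 -20.46] 70.7
0.22 75 [-0.02  0.29 -0.32  0.96  0.    0.24]
0.22 105 [-0.02  0.29 -0.32  0.96  0.   -0.28]
0.22 135 [-0.02  0.29 -0.32  0.96  0.   -0.81]
0.22 255 [-0.02  0.29 -0.32  0.96  0.   -2.9 ]
0.22 285 [-0.02  0.29 -0.32  0.96  0.    2.86]
0.22 315 [-0.02  0.29 -0.32  0.96  0.    2.33]
0.19 75 [-0.02  0.32 -0.37  0.88  0.    0.24]
0.19 105 [-0.02  0.32 -0.37  0.88  0.   -0.28]
0.19 135 [-0.02  0.32 -0.37  0.88  0.   -0.81]
0.19 255 [-0.02  0.32 -0.37  0.88  0.   -2.9 ]
0.19 285 [-0.02  0.32 -0.37  0.88  0.    2.86]
0.19 315 [-0.02  0.32 -0.37  0.88  0.    2.33]
[[0.89, 0.45, 0.0], [0.45, -0.89, 0.0], [0.0, -0.0, -1.0]] [[0.0, 1.0, 0.0], [1.0, 0.0, 0.0], [0.0, 0.0, -1.0]] 0.7
```

```bash
python3 - <<'E'
from h import *
o=[]
P=R.from_euler('z',-17,degrees=True).apply(BOX)+[.5147,.062,.188]
for c,(x,y) in(("top",(250,180)),("side",(282,155))):
    im=cv2.imread(f"pics/{c}0.png")[y:y+45,x:x+40].copy();m=mask(cv2.imread(f"pics/{c}0.png")[:,:,::-1],(x,y,40,45))[y:y+45,x:x+40]
    b=cv2.resize(im,None,fx=10,fy=10,interpolation=cv2.INTER_NEAREST)
    q=((proj(c,P)-[x-.5,y-.5])*10).astype(int)
    for i in range(8):
        for j in range(i):
            if bin(i^j).count('1')==1: cv2.line(b,tuple(map(int,q[i])),tuple(map(int,q[j])),(255,0,255),1)
    cs,_=cv2.findContours(cv2.resize(m,None,fx=10,fy=10,interpolation=cv2.INTER_NEAREST),0,1);cv2.drawContours(b,cs,-1,(255,255,0),1)
    o.append(b)
cv2.imwrite("pics/c1.png",np.hstack(o))
E
```

```text
(no output)
```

View pics/c1.png

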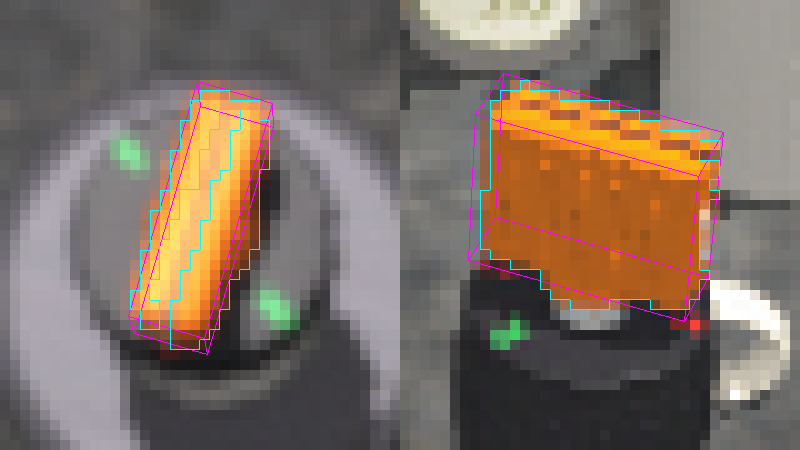

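The overlay shows the fit sits on the large orange wing. The green marks are at top pixels (262.2,194.8) and (277,210.3), which give a second check. I refit with a looser mask.

```bash
python3 - <<'E'
from h import *
def ray(c,uv,z):
    k=bot.calibration(c);E=np.array(k["extrinsics"]);d=E[:3,:3].T@np.linalg.solve(k["mtx"],[*uv,1]);o=-E[:3,:3].T@E[:3,3];return o+d*(z-o[2])/d[2]
im=cv2.imread("pics/top0.png")[:,:,::-1]
h=cv2.cvtColor(im,cv2.COLOR_RGB2HSV)
g=cv2.inRange(h,(50,50,60),(80,255,255));g[:,:255]=0;g[:,285:]=0;g[:185]=0;g[220:]=0
w=g>0;n,l=cv2.connectedComponents(g);C=[]
for i in range(1,n):
    ys,xs=np.nonzero(l==i)
    if len(ys)>3: C.append(ray("top",(np.average(xs,weights=h[ys,xs,1]),np.average(ys,weights=h[ys,xs,1])),.1605));print(len(ys),C[-1])
if len(C)==2: d=C[0]-C[1];print("mid",(C[0]+C[1])/2,"yaw",np.degrees(np.arctan2(d[1],d[0]))-60)
M={}
for c,roi in(("top",(255,180,30,42)),("side",(284,155,34,40))):
    hh=cv2.cvtColor(cv2.imread(f"pics/{c}0.png"),cv2.COLOR_BGR2HSV);m=cv2.inRange(hh,(4,105,60),(25,255,255));o=np.zeros_like(m);x,y,ww,h2=roi;o[y:y+h2,x:x+ww]=m[y:y+h2,x:x+ww]
    o=cv2.morphologyEx(o,cv2.MORPH_CLOSE,np.ones((3,3)));M[c]=o
for mm in(M,{"top":M["top"]},{"side":M["side"]}):
    r=fit(mm,[514.7,62,-17],.188);print(list(mm),np.round(r.x,2),round(r.fun,1))
E
```

```text
10 [0.53186401 0.07765589 0.1605    ]
13 [0.49756733 0.04636865 0.1605    ]
mid [0.51471567 0.06201227 0.1605    ] yaw -17.627282813537086
['top', 'side'] [515.13  62.13 -18.01] 89.1
['top'] [514.97  62.41 -17.39] 37.7
['side'] [515.46  61.79 -24.81] 47.2
```

```bash
cat >>h.py <<'E'
C=np.array([.5148,.0621]);YAW=-17.5+90
def st(tag):
    print(tag,'t%.1f'%bot.read_clock(),'p',np.round(1e3*np.array(bot.read_position()),1),'F',np.round(bot.read_ft_force(),1),'M',np.round(bot.read_moment(),2),'w %.3f ff %.1f'%(bot.read_gripper_width(),np.max(bot.read_finger_force())),flush=True)
E
python3 - <<'E'
from h import *
bot.set_gripper(0.6)
bot.move_pose([*C,.265],down(YAW));st('above')
bot.move_linear([*C,.172],speed=.08,until_force=6);st('at')
E
```

```text
above t3.3 p [514.9  61.3 264.9] F [-1.7  0.1  0.9] M [ 0.02  0.05 -0.02] w 0.604 ff 0.0
at t4.6 p [515.2  62.1 172.5] F [-0.1  0.  -0. ] M [ 0.   -0.03  0.01] w 0.599 ff 0.0
```

```bash
python3 - <<'E'
from h import *
for o in(.3,.23): bot.set_gripper(o,20);st(o)
bot.set_gripper(0,25);bot.wait(.3);st('grip')
E
```

```text
0.3 t5.0 p [514.9  62.1 172.2] F [0.7 0.5 0.1] M [-0.02  0.05  0.  ] w 0.303 ff 0.0
0.23 t5.2 p [514.8  62.1 172. ] F [-0.3  0.4  0.4] M [-0.02 -0.04  0.04] w 0.233 ff 0.0
grip t5.8 p [514.9  62.1 172.1] F [-0.3  0.5  1. ] M [0.16 0.03 0.02] w 0.183 ff 31.3
```

```bash
python3 - <<'E'
from h import *
for c in("top","side"): cv2.imwrite(f"pics/{c}1.png",bot.camera(c)[:,:,::-1])
a=cv2.resize(cv2.imread("pics/top1.png")[150:260,200:340],(400,314));b=cv2.resize(cv2.imread("pics/side1.png")[110:250,220:360],(400,400))
o=np.zeros((400,800,3),np.uint8);o[:314,:400]=a;o[:,400:]=b;cv2.imwrite("pics/c2.png",o)
E
```

```text
(no output)
```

View pics/c2.png

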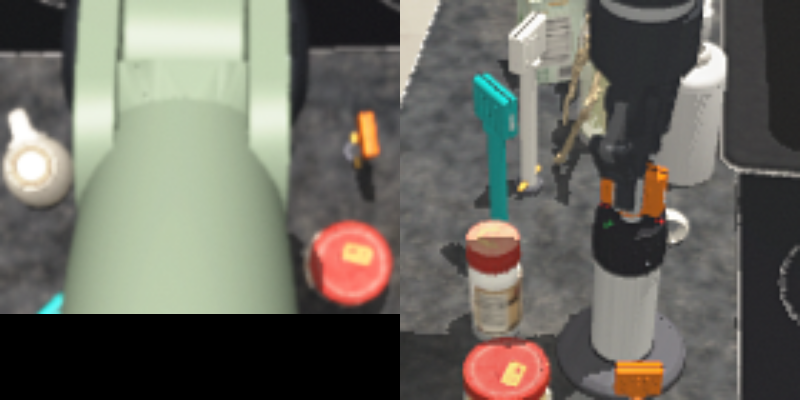

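The gripper has the right wing: at (635,190) in the crop the fingers straddle the orange wing above the black collar. Now I turn it counterclockwise.

```bash
python3 - <<'E'
from h import *
p=[*C,.172]
for a in(10,20,30,40,48,54,57,59,60,61,62):
    bot.move_linear(p,speed=.03,rotation=down(YAW+a));
    M=bot.read_moment();F=bot.read_ft_force()
    print(a,'%.2f'%bot.read_clock(),np.round(M,2),np.round(F,1),flush=True)
    if abs(M[2])>.35 or np.linalg.norm(F)>10: break
bot.wait(.2);st('turned');print(np.round(bot.read_tool_rot(),4),down(YAW+a))
E
```

```text
10 6.18 [0.03 0.05 0.05] [-0.6 -0.2  2. ]
20 6.51 [-0.03 -0.04  0.04] [-0.2  0.1  1.7]
30 6.83 [-0.07 -0.08  0.04] [-0.9 -0.2  2. ]
40 7.16 [-0.03 -0.02 -0.02] [-0.6 -0.   1.5]
48 7.45 [-0.06 -0.07  0.02] [ 0.1 -0.1  1.3]
54 7.71 [-0.07  0.01 -0.01] [ 0.3 -0.1  1.3]
57 7.96 [-0.03  0.04  0.03] [-0.1  0.1  2.5]
59 8.21 [-0.05  0.01  0.01] [ 0.5 -0.1  1.7]
60 8.46 [-0.05 -0.02  0.05] [-0.5 -0.7  0.6]
61 8.71 [-0.06 -0.06 -0.01] [0.1 0.1 0.8]
62 8.96 [-0.07  0.01 -0.01] [-0.1  0.   1.5]
turned t9.2 p [514.8  62.1 172. ] F [ 0.6 -0.2  2.3] M [-0.04  0.    0.05] w 0.185 ff 31.3
[-0.     -0.3786  0.9256  0.    ] [ 0.         -0.37864862  0.9255405   0.        ]
```

```bash
python3 - <<'E'
from h import *
p=[*C,.172]
for a in(63,64,65,66,67,68):
    bot.move_linear(p,speed=.03,rotation=down(YAW+a));bot.wait(.05)
    M=np.mean([bot.read_moment() for _ in range(3)],0)
    print(a,'%.2f'%bot.read_clock(),np.round(M,2),flush=True)
    if abs(M[2])>.12: break
st('turned');cv2.imwrite("pics/side2.png",cv2.resize(bot.camera("side")[130:220,250:350,::-1],(700,600),interpolation=2)[:, :]); 
E
```

```text
63 9.46 [-0.07 -0.01  0.03]
64 9.76 [0.02 0.11 0.01]
65 10.06 [-0.03  0.04 -0.05]
66 10.36 [ 0.01  0.05 -0.16]
turned t10.4 p [514.8  62.1 172. ] F [0.1 0.5 1.1] M [ 0.01  0.05 -0.16] w 0.185 ff 31.4
```

View pics/side2.png

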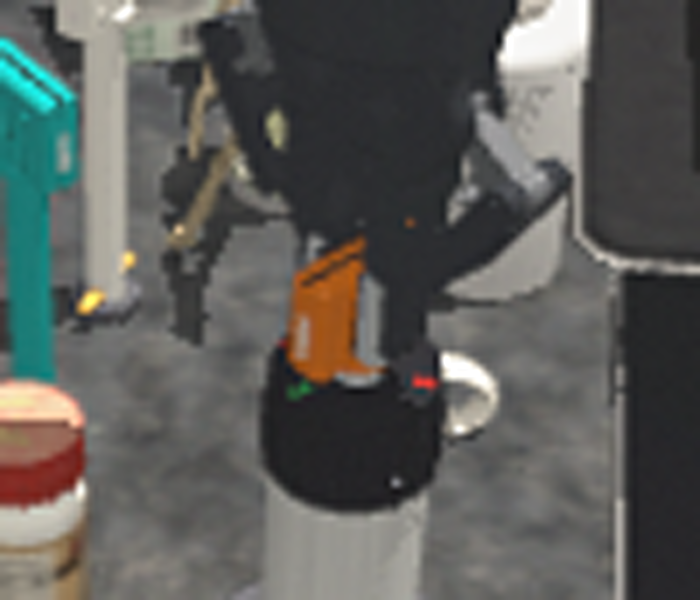

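The wing now points at the green mark (300,390), with the free stop felt at about 65.5°. I back off 1° and draw it up.

```bash
python3 - <<'E'
from h import *
q=down(YAW+64.8)
bot.move_linear([*C,.172],speed=.03,rotation=q)
print(bot.move_linear([*C,.184],speed=.02,until_force=12));st('up12')
print(bot.move_linear([*C,.226],speed=.04,until_force=8));st('up54')
bot.wait(.2)
print(bot.move_linear([*C,.272],speed=.012,until_force=6));st('stop');bot.wait(.2);st('stop')
E
```

```text
False
up12 t11.4 p [514.7  62.1 184.2] F [-0.3 -0.4 -1.9] M [-0.1   0.19 -0.05] w 0.183 ff 30.8
False
up54 t12.6 p [515.1  62.2 226.4] F [-1.   0.2 -1.1] M [ 0.2   0.17 -0.04] w 0.182 ff 31.0
True
stop t14.3 p [514.5  62.  236.7] F [ 0.4 -0.6  0.7] M [-0.08 -0.34 -0.1 ] w 0.183 ff 31.2
stop t14.5 p [514.2  61.9 235.7] F [ 2.1 -0.1  0.8] M [-0.16 -0.8  -0.12] w 0.179 ff 31.1
```

```bash
python3 - <<'E'
from h import *
for i in range(4): bot.wait(.1);st(i)
cv2.imwrite("pics/side3.png",cv2.resize(bot.camera("side")[90:220,230:370,::-1],(640,594),interpolation=2))
E
```

```text
0 t14.6 p [514.   61.8 235.4] F [ 2.4 -0.9  1. ] M [-0.22 -0.92 -0.08] w 0.186 ff 31.1
1 t14.7 p [513.9  61.8 235.3] F [ 3.1 -0.2  1. ] M [-0.24 -1.05 -0.11] w 0.181 ff 31.1
2 t14.8 p [513.9  61.8 235.3] F [ 2.5 -0.7  1.2] M [-0.28 -1.13 -0.09] w 0.176 ff 31.1
3 t14.9 p [513.8  61.9 235.3] F [ 3.4 -0.5  1.4] M [-0.28 -1.22 -0.09] w 0.183 ff 31.1
```

View pics/side3.png

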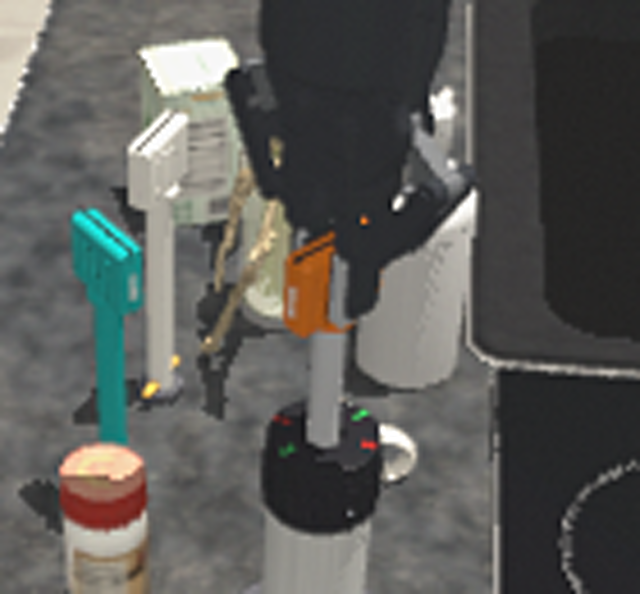

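The grip is lifted (315,285) and the rod is showing. The arm sagged a little after the force stop, so I re-centre it and feel upward in small steps.

```bash
python3 - <<'E'
from h import *
q=down(YAW+64.8)
print(np.round(bot.read_tool_rot(),4),np.round(q,4))
bot.move_linear([*C,.2355],speed=.01,rotation=q);bot.wait(.2);st('recentred')
z=.2355
for i in range(8):
    z+=.001
    bot.move_linear([*C,z],speed=.01,rotation=q);bot.wait(.1)
    F=np.mean([bot.read_ft_force() for _ in range(4)],0);print(round(z,4),'%.1f'%bot.read_clock(),np.round(1e3*np.array(bot.read_position()),1),np.round(F,1),np.round(bot.read_moment(),2),flush=True)
    if F[2]<-7 or np.linalg.norm(F[:2])>8: break
E
```

```text
[-1.600e-03 -4.010e-01  9.161e-01  4.000e-04] [ 0.     -0.4011  0.916   0.    ]
recentred t15.4 p [514.2  62.  235.2] F [ 1.6 -2.2  0.1] M [-0.47 -0.33 -0.04] w 0.182 ff 31.1
0.2365 15.8 [514.3  62.1 236.1] [-0. -1. -5.] [-0.47 -0.28 -0.12]
0.2375 16.1 [514.4  62.1 237.3] [ 0.4 -1.5 -4. ] [-0.45 -0.03 -0.05]
0.2385 16.5 [514.5  62.1 238.3] [-1.2 -1.2 -6.1] [-0.42  0.05 -0.09]
0.2395 16.8 [514.5  62.1 239.3] [ 0.7 -1.8 -7.7] [-0.4   0.05 -0.08]
```

Force rises by about 2 N/mm from z≈0.2368, so that is the sprung stop (64.8 mm of rise, within range). I ease off to a light press and turn clockwise, watching the moment.

```bash
python3 - <<'E'
from h import *
p=[*C,.2372]
bot.move_linear(p,speed=.01,rotation=down(YAW+64.8))
for a in(62,59,56,52,45,35,25,15,9,6,5,4,3,2,1,0,-1,-2):
    bot.move_linear(p,speed=.03,rotation=down(YAW+a));bot.wait(.04)
    M=np.mean([bot.read_moment() for _ in range(4)],0);F=np.mean([bot.read_ft_force() for _ in range(4)],0)
    print(a,'%.1f'%bot.read_clock(),np.round(M,2),np.round(F,1),flush=True)
    if abs(M[2])>.14 or np.linalg.norm(F)>12: break
st('turned')
E
```

```text
62 17.5 [-0.07  0.09  0.03] [ 0.3 -0.3 -2.8]
59 17.8 [ 0.1   0.01 -0.02] [ 0.7 -0.2 -3.8]
56 18.1 [ 0.13 -0.09 -0.07] [-0.4  0.8 -2.8]
52 18.4 [-0.02 -0.06  0.01] [ 0.5  1.2 -1.8]
45 18.7 [ 0.   -0.04 -0.05] [ 0.5  0.1 -3. ]
35 19.1 [-0.02  0.   -0.03] [ 0.4  0.3 -2.8]
25 19.4 [0.05 0.03 0.  ] [ 0.5 -0.5 -3.1]
15 19.8 [-0.01  0.01 -0.06] [ 0.1  0.8 -2.6]
9 20.1 [ 0.02 -0.02 -0.04] [-0.1  0.5 -3.7]
6 20.4 [-0.02  0.02  0.02] [-0.2 -0.9 -2.7]
5 20.7 [-0.03  0.02  0.05] [-0.2  0.5 -4. ]
4 21.0 [-0.01 -0.07  0.04] [ 0.6 -1.  -2.3]
3 21.3 [-0.05  0.02 -0.04] [-0.5 -0.  -2.7]
2 21.6 [-0.01  0.03  0.04] [-1.  -0.1 -4.2]
1 21.8 [ 0.01 -0.05 -0.08] [-0.8  0.  -3.8]
0 22.1 [-0.03  0.02 -0.04] [-1.   0.6 -3. ]
-1 22.4 [-0.03  0.01 -0.01] [-0.6  0.6 -3.1]
-2 22.7 [-0.09  0.01 -0.07] [-0.5 -0.9 -2.5]
turned t22.7 p [514.8  62.1 237.2] F [-0.5 -0.9 -2.5] M [-0.09  0.01 -0.07] w 0.180 ff 30.7
```

```bash
python3 - <<'E'
from h import *
p=[*C,.2372]
for a in(-3,-4,-5,-6,-7):
    bot.move_linear(p,speed=.03,rotation=down(YAW+a));bot.wait(.04)
    M=np.mean([bot.read_moment() for _ in range(5)],0)
    print(a,'%.1f'%bot.read_clock(),np.round(M,2),flush=True)
    if abs(M[2])>.12: break
st('turned')
cv2.imwrite("pics/side4.png",cv2.resize(bot.camera("side")[90:220,230:370,::-1],(640,594),interpolation=2))
E
```

```text
-3 23.0 [0.03 0.04 0.01]
-4 23.3 [ 0.13 -0.06  0.04]
-5 23.6 [ 0.13 -0.1   0.05]
-6 23.9 [ 0.21 -0.04  0.13]
turned t23.9 p [514.8  62.2 237.2] F [ 0.3 -0.7 -3.1] M [ 0.21 -0.04  0.13] w 0.182 ff 30.7
```

View pics/side4.png

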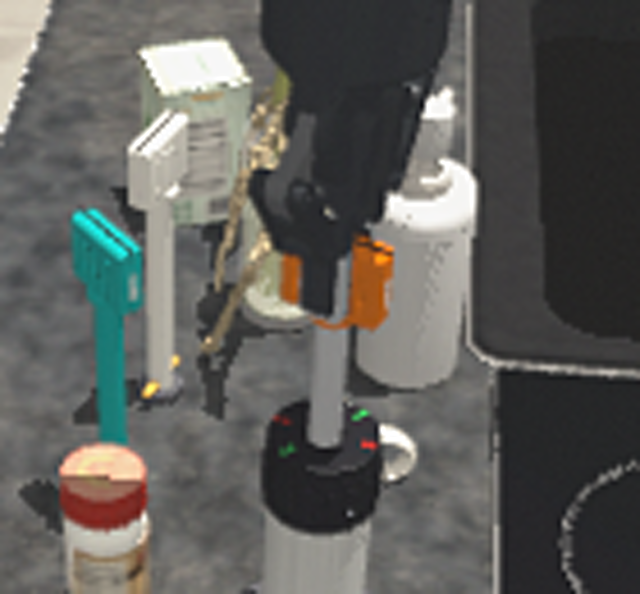

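It reached the locked stop at about −6°. The wing (340,285) lines up with the red marks (283,420) and (369,445). Now I lower it behind the lip, feeling for support.

```bash
python3 - <<'E'
from h import *
q=down(YAW-5.5);z=.2372
while z>.2295:
    z-=.0007
    bot.move_linear([*C,z],speed=.01,rotation=q);bot.wait(.05)
    F=np.mean([bot.read_ft_force() for _ in range(5)],0);print(round(z,4),'%.1f'%bot.read_clock(),np.round(F,1),round(bot.read_moment()[2],2),flush=True)
    if F[2]>2: break
st('low')
E
```

```text
0.2365 24.2 [-0.  -0.1 -0.3] 0.12
0.2358 24.5 [0.6 0.3 0.1] 0.11
0.2351 24.8 [0.8 1.1 0.1] 0.13
0.2344 25.1 [ 0.4  1.1 -0.3] 0.13
0.2337 25.4 [ 1.  -0.   0.1] 0.08
0.233 25.7 [ 1.3  0.1 -0.2] 0.07
0.2323 26.0 [ 0.7  0.2 -1.3] 0.08
0.2316 26.3 [0.7 1.  0. ] 0.04
0.2309 26.6 [0.6 0.3 2.2] 0.1
low t26.6 p [514.8  62.1 231.1] F [0.6 0.3 2.2] M [ 0.22 -0.09  0.1 ] w 0.179 ff 31.5
```

It is supported at z≈0.231, which is 5.8 mm below the stop touch, so it has sunk behind the lip as expected. I release and withdraw.

```bash
python3 - <<'E'
from h import *
bot.set_gripper(.3);bot.set_gripper(.6);st('open')
bot.move_linear([*C,.33],speed=.1,until_force=8);st('up')
bot.move_pose([.40,-.3,.33],down(YAW));bot.wait(.3);st('away')
ims={c:bot.camera(c) for c in("top","side")}
M={}
for c,roi in(("top",(250,170,40,50)),("side",(270,120,50,70))):
    hh=cv2.cvtColor(ims[c],cv2.COLOR_RGB2HSV);m=cv2.inRange(hh,(4,105,60),(25,255,255));o=np.zeros_like(m);x,y,w,h=roi;o[y:y+h,x:x+w]=m[y:y+h,x:x+w];M[c]=cv2.morphologyEx(o,cv2.MORPH_CLOSE,np.ones((3,3)))
r=fit(M,[515,62,-18,247][:3],.247);print(np.round(r.x,2),r.fun)
r=fit(M,[515,62,-18]);print(np.round(r.x,2),r.fun)
a=cv2.resize(ims["top"][150:280,180:350,::-1],(400,306));b=cv2.resize(ims["side"][110:310,220:345,::-1],(375,600))
o=np.zeros((600,775,3),np.uint8);o[:306,:400]=a;o[:,400:]=b;cv2.imwrite("pics/end.png",o)
E
```

```text
open t27.3 p [514.8  62.1 230.8] F [-0.2 -0.3  1. ] M [ 0.02 -0.05  0.03] w 0.605 ff 0.0
up t28.4 p [514.4  62.1 329.3] F [-1.2 -0.3 -0.2] M [ 0.01  0.05 -0.02] w 0.601 ff 0.0
away t30.1 p [ 400.4 -299.4  330. ] F [ 0.4 -0.6 -0.4] M [ 0.   -0.01 -0.03] w 0.593 ff 0.0
[514.25  58.32 -21.35] 112.05882352941175
[514.48  58.79 -20.94 245.5 ] 105.86666666666667
```

View pics/end.png

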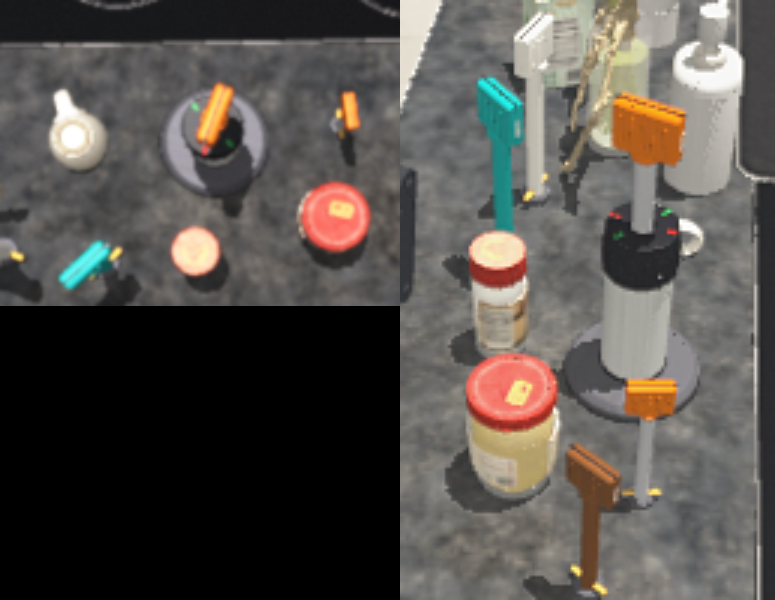

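The final view shows the wing raised (top crop 215,113; side crop 648,130) and still up after release, lined up with the red marks. The jars and mug are undisturbed.

```bash
python3 -c "
from cell import bot
print(bot.close_job())"
```

```text
the job is handed in; nothing more can be done
None
```

I unlocked the stand, drew it up to its sprung stop, turned it back to the locked stop, settled it about 59 mm above its start, let go, and handed the job in at about 30 s; the neighbouring items were left untouched.

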